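Fit the pump cover onto its two dowel pins

TASK

First lift the retaining bar out of its two open brackets and lay it flat, right way up and lengthwise near the middle of the black mat. Then take the freed cover plate by its orange handle and fit it on the sloping pump housing so that both dowel pins enter its holes: feel for the pins, keep hold of the cover until it sits fully home and flush, then let go and move clear. Leave the other things on the bench where they are.

Things in the scene. Friction and masses are not known exactly. Their poses are not given: they have to be found in the camera images.
- bar_mid (a point): retaining bar, loose, 0.25 kg: steel flat 210 long (y), 24 wide (x), 14 high, with a black grip block at mid-length, 18 wide (x), 50 long (y), 26 high; 40 high over all. The point is its middle, 20 mm above its underside; the block reaches from 6 below to 20 above it. At the start it lies in the two open brackets, 4 mm above the cover's handle
- rest: cover rest, fixed: aluminium slab 120 (x) by 200 (y) by 20 high, origin at the centre of its underside. Two blue brackets stand on it at y = -86 and +86 mm, each 48 (x) by 14 (y); their U notches are open upwards, 28 wide (x), floor at 62 and tips at 78 mm above the table. The cover plate lies flat on the slab between them.
- cover_mid (a point): cover plate, loose, 0.22 kg: grey, 84 (x) by 120 (y) by 8 thick, orange handle rib on its middle 14 wide (x), 50 long (y), 30 high. Two 10 mm through holes at x = 0, y = -42 and +42. Same either way round. The point is at mid-height, 19 mm above the plate's underside, 19 below the rib's top; z is up out of the plate
- seat (a point): nominal centre of the pump housing's sealing face, 100 (x) by 130 (y), which slopes 30 degrees down to its -x side (away from the robot). z: out of the face along the pins; x: up the slope; y: level. Two 8 mm dowel pins with bevelled tips stand 14 mm out of the face, nominally at x = 0, y = -42 and +42. Cover home: its point is 19 mm out of the face; riding on the pin tips: 33 mm
- cradle: blue cradle, fixed; base from x = -125 to +65, y = -105 to +105, origin on the table 125 mm below the seat. It holds the white pump housing (its motor points to -x, top at 165 mm), clamped rigidly but anywhere up to 12 mm to either side along the seat's y: this shift of housing and pins is NOT in the reported poses, so feel or look for the pins
- mat: black rubber mat, fixed, 240 (x) by 110 (y) by 4 thick, origin at the centre of its underside; free for the bar
- bottle: bystander: small white bottle, 40 across, 85 tall, loose, origin at the foot
- spare_rotor: bystander: upright steel cylinder, 44 across, 50 tall, loose, origin at the foot
- screwdriver: bystander: screwdriver with yellow handle lying on the table across the robot's front, about 200 long, loose
- bearing: bystander: steel ring lying flat, 52 across, 15 high, loose, origin at the foot
Things that resemble listed ones, but are neither listed nor needed, are in the scene too. Of the things that look like the part that bears bar_mid, the smaller one is meant.

How it is judged:
By the outcome, as a careful person would: the job done as asked, in the order asked, and still so for the second after the job is handed in, with the robot touching nothing.
It also fails if it takes over 69 s, if anything falls off the work surface, if the arm or the gripper's body presses on something with over 40 N, if the wrist force passes 120 N, or if a joint passes its speed limit or range.

ROBOT

A 7-joint arm with a two-finger parallel gripper is mounted at the origin on the work surface. World frame = base frame: x ahead of the robot, y to its left, z up, the work surface at z = 0. Lengths are in m, angles in rad, forces in N, time in s.
With the tool pointing down it reaches from about 0.4 to 0.85 m from the base axis. Payload 10.4 kg.
Tool frame: the origin (TCP) lies on the mounting face of the last link; the fingertips stand r.tips_ahead ahead of it and the grasp point (between the pads) lies 164 mm ahead of it (r.tips_ahead is the distance from the TCP to the fingertips, in m); z points along the fingers, y is the line along which they close (so a half turn about z gives the same grasp; the last joint's range is limited). The gripper opens to 87 mm and grips with 3 to 60 N. Pads are 19 mm wide; open, the fingers measure 117 mm over their backs; the gripper's body (75 mm by 190 mm) begins 51 mm behind the grasp point.
Start: joints at [-1.288, 0.332, -0.065, 1.46, 0.022, 1.35, -0.088], TCP at [0.188, 0.596, 0.405] pointing down, gripper open.
Joint ranges: [-2.6, 2.6], [-0.5, 2.12], [-1.47, 1.34], [0.16, 2.42], [-1.27, 4.41], [0.06, 2.06], [-2.6, 2.6]. Speed limits (rad/s): [2.22, 2.22, 2.79, 2.79, 3.14, 3.14, 3.14].

INTERFACE

Orientations are given as a unit quaternion [x, y, z, w].
In Python, from bench import telemetry, imaging, job, r gives the robot as it stands.
- The arm moves only by the tool move_arm, never from a script. Its argument "steps" is a list of rows, each an object of numbers: "dx", "dy", "dz": the shift along the tool's x, y, z in cm; "spin": the turn about the tool's z in rad. In form: [{"dx": .., "dy": .., "dz": .., "spin": ..}, ...]. A call has 1 to 12 rows; each row shifts and turns the commanded pose from where the row before left it, along the tool's axes as they then stand; what a row does not reach is not made up. A row lasts 1/10 s, in which the tool goes at most 50 mm and 8.59 degrees, less where a joint would pass 70% of its speed; a pose out of reach is approached as far as the arm can. A call with a gripper value outside its range is refused whole. "claw" is the finger opening in cm, from 0 to 8.7, set as the call begins (left out, the last holds). The fingers move at their own pace and stop on an object; "squeeze" is the grip in N (left out, the last holds). Time passes only in rows, so rows that do not move let the fingers close. It gives the time, the measured TCP pose, the force, the opening and the grip force at its end, in the units of the state.
- telemetry.read_state(): the state, without advancing time (a new reading comes with each control period).
- imaging.camera(name): name is "side" or "top" or "wrist"; returns a dict with "img" (384x512x3 uint8, red, green, blue), "camera_matrix" (3x3 intrinsics, pixels), "R" (3x3) and "t" (3): a world point X has camera coordinates R X + t. Camera axes: x right, y down, z forward; pixel columns grow to the right and rows downward; lengths in m; the calibration is good to about 2 mm. A picture is of the moment at which its call begins. There is no depth.
- job.close_job(): hands the job in; it is judged then, once.
The state is a dict: "time": time; "joint_positions": joint angles; "joint_vel": joint speeds; "joint_torque": joint torques, N m; "ee_pos": TCP position; "eef_rot": TCP orientation; "ft_force": force on the tool from outside, world axes, zero at the start; "torque": the same for the moment, N m; "width": finger opening in m; "grip_force": force on a finger pad.
Only numpy, scipy, OpenCV 4.12 (cv2) and the standard library are available. Lean on these libraries where they do the work, as an engineer would, in place of code of your own. Each camera call takes 0.05 s, during which the arm holds its last target. There are 200 camera calls.

## Working session

There is one attempt and no reset: what is moved stays moved. The work goes in short steps, Python scripts to look and compute and a tool call to move; the robot and the scene stay as the last step left them, time stands still between calls to the robot, and variables do not carry over. Pictures are saved under pics/ and viewed, at most 10 in all, crops included, and the job is handed in when it is done.

Besides the shell and the picture viewer there is one more tool, called after "Emit:" as name(argument=value, ...) on one line, values as JSON. move_arm: Moves the arm, as the interface text tells. Its arguments: {"type":"object","properties":{"steps":{"type":"array","items":{"type":"object","properties":{"dx":{"type":"number"},"dy":{"type":"number"},"dz":{"type":"number"},"spin":{"type":"number"}}}},"claw":{"type":"number"},"squeeze":{"type":"number"}},"required":["steps"]}

```bash
ls; mkdir -p pics; python3 - <<'E'
from bench import telemetry, imaging, job, r
import cv2,numpy as np,pickle
s=telemetry.read_state()
for k in s: print(k,np.round(s[k],4))
print(r.tips_ahead)
d={}
for n in ["side","top"]:
    c=imaging.camera(n); d[n]=c
    cv2.imwrite(f"pics/{n}0.png",cv2.resize(c["img"][:,:,::-1],(800,600),interpolation=cv2.INTER_CUBIC))
    print(n,c["camera_matrix"].tolist(),np.round(c["R"],3).tolist(),np.round(c["t"],3),"pos",-c["R"].T@c["t"])
pickle.dump(d,open("cams0.pkl","wb"))
E
```

```text
pics
time 0.0
joint_positions [-1.2876  0.3329 -0.0647  1.4609  0.0216  1.3499 -0.0885]
joint_vel [-0.0018 -0.0017  0.0001  0.0004  0.0004  0.0003 -0.0003]
joint_torque [ 3.00000e-04 -6.23243e+01  2.51000e-02 -3.89912e+01 -6.13000e-02
  3.95000e-02  2.00000e-04]
ee_pos [0.1881 0.5959 0.4039]
eef_rot [ 1.523e-01  9.883e-01 -7.000e-04 -1.000e-04]
ft_force [ 0.2933 -0.0997 -0.3439]
torque [ 0.0123 -0.0233 -0.0327]
grip_force 0.0
width 0.0871
0.1822
side [[351.02808769045146, 0.0, 257.6607374531999], [0.0, 351.02808769045146, 187.7546293981741], [0.0, 0.0, 1.0]] [[0.832, -0.554, 0.02], [-0.283, -0.454, -0.845], [0.477, 0.698, -0.535]] [-0.428  0.24   0.62 ] pos [ 0.1285849  -0.56047862  0.54225898]
top [[370.8033828037487, 0.0, 254.7739341977118], [0.0, 370.8033828037487, 194.0964706260348], [0.0, 0.0, 1.0]] [[-0.023, -1.0, -0.013], [-0.997, 0.024, -0.074], [0.074, 0.011, -0.997]] [0.022 0.521 0.844] pos [4.57412244e-01 3.53600190e-04 8.79988531e-01]
```

View pics/top0.png

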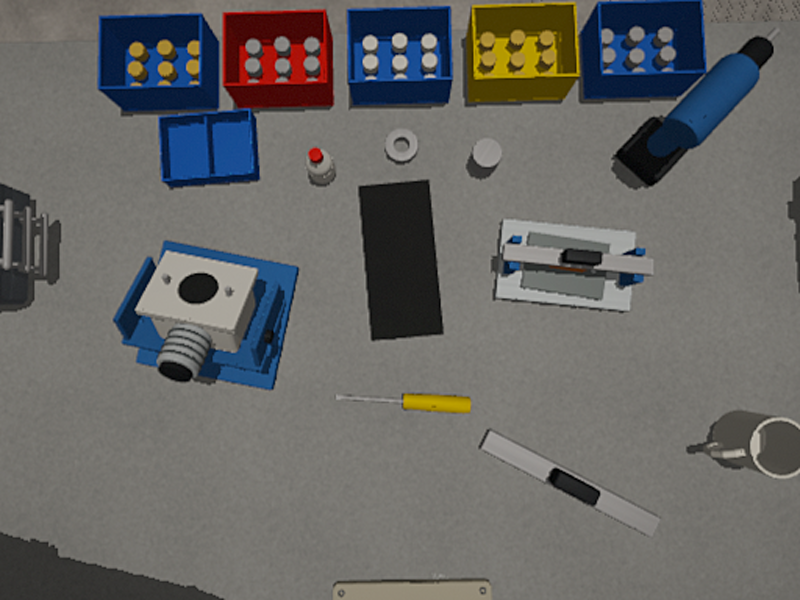

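View pics/side0.png

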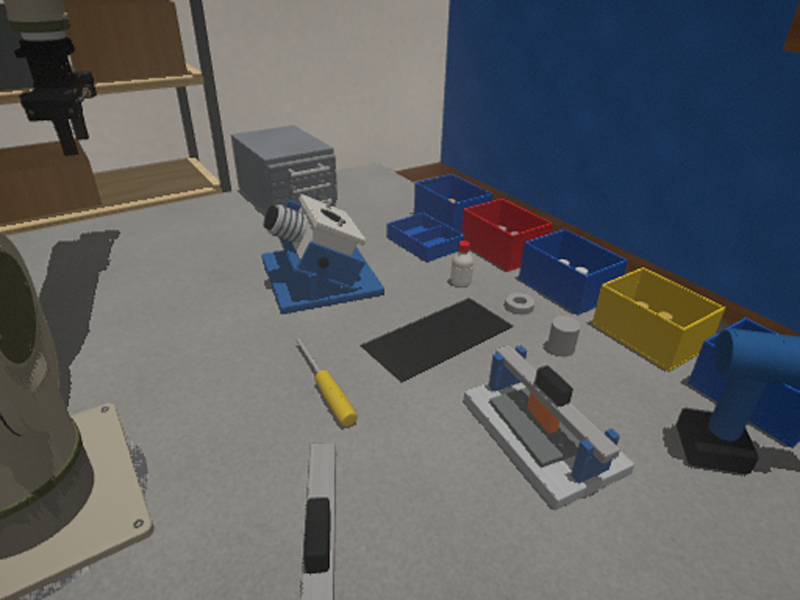

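The top view shows two bars. One lies in the brackets at (578,260), and a longer one lies on the table at (572,483). The one in the brackets looks shorter even though it is nearer the camera, so it should be the bar meant. I'll enlarge it, and the housing too, to get the slope direction.

```bash
python3 - <<'E'
import cv2,numpy as np,pickle
d=pickle.load(open("cams0.pkl","rb"))
def crop(n,x,y,w,h,s): # native px
    return cv2.resize(d[n]["img"][y:y+h,x:x+w,::-1],None,fx=s,fy=s,interpolation=cv2.INTER_CUBIC)
a=np.vstack([np.hstack([crop("top",70,150,130,100,3.07692),crop("side",160,120,100,77,4)[:308]]) if 0 else np.hstack([cv2.resize(crop("top",70,150,128,96,1),(400,300),interpolation=cv2.INTER_CUBIC),cv2.resize(crop("side",160,118,96,72,1),(400,300),interpolation=cv2.INTER_CUBIC)]),
 np.hstack([cv2.resize(crop("top",305,125,128,96,1),(400,300),interpolation=cv2.INTER_CUBIC),cv2.resize(crop("side",285,212,128,96,1),(400,300),interpolation=cv2.INTER_CUBIC)])])
cv2.imwrite("pics/crops1.png",a)
E
```

```text
(no output)
```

View pics/crops1.png

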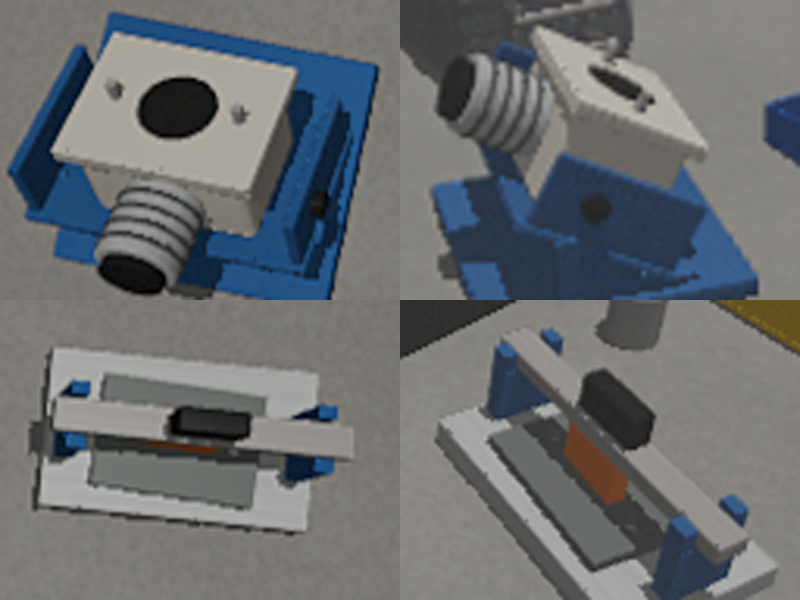

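The crops show the face sloping down away from the robot, with the motor on the uphill, robot side. The bar in the brackets (block near (213,422) in the crop) bears the block on a shorter flat. I'll compute positions and compare the two bars' lengths.

```bash
cat > h.py <<'E'
import numpy as np,pickle
def bp(c,uv,z):
    uv=np.atleast_2d(np.array(uv,float)); K=c["camera_matrix"];R=c["R"];t=c["t"]
    o=-R.T@t; dr=(R.T@np.linalg.inv(K)@np.c_[uv,np.ones(len(uv))].T).T
    z=np.broadcast_to(z,len(uv)); return o+dr*((z-o[2])/dr[:,2])[:,None]
def proj(c,X):
    p=(c["R"]@np.atleast_2d(X).T).T+c["t"]; p=p@c["camera_matrix"].T; return p[:,:2]/p[:,2:]
E
python3 - <<'E'
from h import *
from scipy.spatial.transform import Rotation as Ro
d=pickle.load(open("cams0.pkl","rb"));c=d["top"]
np.set_printoptions(precision=4,suppress=True)
A=np.array([70,150]);B=np.array([305,125]);s=3.125
pins=bp(c,np.array([[115,90],[239,114]])/s+A,.131);print("pins",pins,pins.mean(0),np.linalg.norm(pins[0]-pins[1]))
f=bp(c,np.array([[115,32],[298,68],[247,192],[53,158]])/s+A,[.1,.1,.15,.15]);print("face",f,f.mean(0),[np.linalg.norm(f[i]-f[i-1]) for i in range(4)])
def yaw(v): return np.degrees(np.arctan2(v[1],v[0]))
print("yaw",yaw(pins[0]-pins[1]),yaw(f[0]-f[1]),yaw(f[3]-f[2]))
rr=bp(c,np.array([[53,48],[318,73],[307,231],[37,208]])/s+B,.02);print("rest",rr,rr.mean(0),yaw(rr[0]-rr[1]),[np.linalg.norm(rr[i]-rr[i-1]) for i in range(4)])
b=bp(c,np.array([[56,114],[354,142.]])/s+B,.076);print("bar",b,b.mean(0),yaw(b[0]-b[1]),np.linalg.norm(b[0]-b[1]))
print("block",bp(c,np.array([213,122.])/s+B,.1))
b2=bp(c,np.array([[485,440],[655,526]])/1.5625,.014);print("otherbar",np.linalg.norm(b2[0]-b2[1]))
m=bp(c,np.array([[359,186],[429,180],[443,334],[371,339]])/1.5625,.004);print("mat",m,m.mean(0),yaw(m[0]-m[3]),yaw(m[1]-m[2]))
h=bp(c,np.array([[135,147.],[217,153]])/s+B,.058)
print(Ro.from_quat([0.1523,.9883,-.0007,-.0001]).as_matrix())
E
```

```text
pins [[0.5515 0.3101 0.131 ]
 [0.5337 0.2288 0.131 ]] [0.5426 0.2695 0.131 ] 0.08321371147891825
face [[0.5952 0.3232 0.1   ]
 [0.5674 0.1979 0.1   ]
 [0.4822 0.218  0.15  ]
 [0.5066 0.3415 0.15  ]] [0.5378 0.2702 0.125 ] [np.float64(0.10337449254590693), np.float64(0.12831012724120405), np.float64(0.10078793822650717), np.float64(0.12589935460894555)]
yaw 77.70520502995821 77.45637705555006 78.80503832768213
rest [[ 0.6437 -0.1505  0.02  ]
 [ 0.6197 -0.3473  0.02  ]
 [ 0.5018 -0.333   0.02  ]
 [ 0.5236 -0.1343  0.02  ]] [ 0.5722 -0.2413  0.02  ] 83.04359386888738 [np.float64(0.12120863321297992), np.float64(0.19824409710502225), np.float64(0.11881456934192433), np.float64(0.19985109086466313)]
bar [[ 0.5848 -0.1411  0.076 ]
 [ 0.56   -0.347   0.076 ]] [ 0.5724 -0.244   0.076 ] 83.13071753738569 0.20737834874843214
block [[ 0.5729 -0.2426  0.1   ]]
otherbar 0.2735014141384423
mat [[ 0.7049  0.0661  0.004 ]
 [ 0.7114 -0.0418  0.004 ]
 [ 0.4743 -0.0566  0.004 ]
 [ 0.4692  0.0522  0.004 ]] [0.59  0.005 0.004] 3.3776918462995305 3.5572819301722642
[[-0.9536  0.3011 -0.0004]
 [ 0.3011  0.9536 -0.0014]
 [-0.     -0.0014 -1.    ]]
```

Emit:
move_arm(steps=[{"dx": -4.2, "dy": -2.5}, {"dx": -4.2, "dy": -2.5}, {"dx": -4.2, "dy": -2.5}, {"dx": -4.2, "dy": -2.5}, {"dx": -4.2, "dy": -2.5}, {"dx": -4.2, "dy": -2.5}, {"dx": -4.2, "dy": -2.5}, {"dx": -4.2, "dy": -2.5}, {"dx": -4.2, "dy": -2.5}, {"dx": -4.2, "dy": -2.5}, {"dx": -4.2, "dy": -2.5}, {"dx": -4.2, "dy": -2.5}], claw=8.7)

```text
$.steps[0]: bad value
```

Emit:
move_arm(steps=[{"dx": -4.2, "dy": -2.5, "dz": 0, "spin": 0}, {"dx": -4.2, "dy": -2.5, "dz": 0, "spin": 0}, {"dx": -4.2, "dy": -2.5, "dz": 0, "spin": 0}, {"dx": -4.2, "dy": -2.5, "dz": 0, "spin": 0}, {"dx": -4.2, "dy": -2.5, "dz": 0, "spin": 0}, {"dx": -4.2, "dy": -2.5, "dz": 0, "spin": 0}, {"dx": -4.2, "dy": -2.5, "dz": 0, "spin": 0}, {"dx": -4.2, "dy": -2.5, "dz": 0, "spin": 0}, {"dx": -4.2, "dy": -2.5, "dz": 0, "spin": 0}, {"dx": -4.2, "dy": -2.5, "dz": 0, "spin": 0}, {"dx": -4.2, "dy": -2.5, "dz": 0, "spin": 0}, {"dx": -4.2, "dy": -2.5, "dz": 0, "spin": 0}], claw=8.7)

```text
time: 1.3
ee_pos: [0.5794, 0.1566, 0.4046]
eef_rot: [0.152, 0.988, -0.0, -0.0]
ft_force: [0.6, 0.8, -0.4]
width: 0.0871
grip_force: 0.0
```

Emit:
move_arm(steps=[{"dx": -1.3, "dy": -4.3, "dz": 0, "spin": 0}, {"dx": -1.3, "dy": -4.3, "dz": 0, "spin": 0}, {"dx": -1.3, "dy": -4.3, "dz": 0, "spin": 0}, {"dx": -1.3, "dy": -4.3, "dz": 0, "spin": 0}, {"dx": -1.3, "dy": -4.3, "dz": 0, "spin": 0}, {"dx": -1.3, "dy": -4.3, "dz": 0, "spin": 0}, {"dx": -1.3, "dy": -4.3, "dz": 0, "spin": 0}, {"dx": -1.3, "dy": -4.3, "dz": 0, "spin": 0}, {"dx": -1.3, "dy": -4.1, "dz": 0, "spin": 0}, {"dx": 0, "dy": 0, "dz": 3, "spin": -0.0925}, {"dx": 0, "dy": 0, "dz": 3, "spin": -0.0925}])

```text
time: 2.4
ee_pos: [0.5737, -0.2461, 0.3441]
eef_rot: [0.06, 0.998, -0.0, 0.0]
ft_force: [0.8, 2.1, -0.2]
width: 0.0869
grip_force: 0.0
```

```bash
python3 - <<'E'
from bench import telemetry, imaging
from h import *
import cv2
from scipy.spatial.transform import Rotation as Ro
s=telemetry.read_state();R=Ro.from_quat(s["eef_rot"]).as_matrix();print(np.round(s["ee_pos"],4),np.round(R,3).tolist(), np.degrees(np.arctan2(R[1,1],R[0,1])))
c=imaging.camera("wrist");pickle.dump(c,open("w1.pkl","wb"))
print(-c["R"].T@c["t"]-s["ee_pos"], c["R"].round(3).tolist(),c["camera_matrix"].round(1).tolist())
cv2.imwrite("pics/w1.png",cv2.resize(c["img"][:,:,::-1],(800,600),interpolation=cv2.INTER_CUBIC))
E
```

```text
[ 0.5737 -0.2461  0.3441] [[-0.993, 0.12, 0.001], [0.12, 0.993, -0.001], [-0.001, -0.001, -1.0]] 83.11130647750788
[-0.07899302  0.00891093 -0.02060897] [[0.12, 0.993, -0.001], [0.95, -0.115, 0.291], [0.289, -0.036, -0.957]] [[271.2, 0.0, 253.7], [0.0, 271.2, 189.2], [0.0, 0.0, 1.0]]
```

View pics/w1.png

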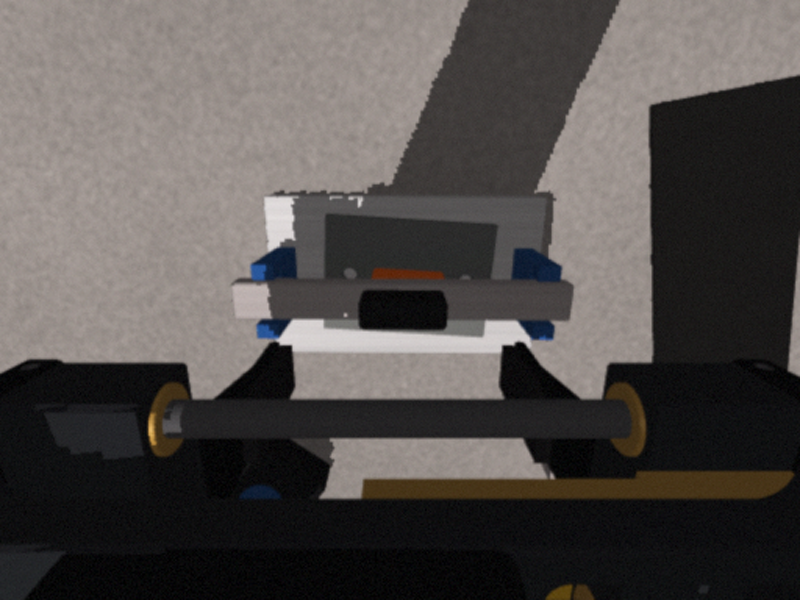

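The wrist picture shows the bar spanning columns 233–573, with its middle at column 403. The block's far edge is at row 290 and the flat's far edge at row 280. The cover below is turned slightly against the rest, and both of its holes are visible.

```bash
python3 - <<'E'
from h import *
c=pickle.load(open("w1.pkl","rb"));e=np.array([.5737,-.2461]);tx=np.array([-.993,.12]);ty=np.array([.12,.993])
for n,uv,z in [("blockfar",(403,291),.102),("flatfar",(403,280),.076),("endL",(233,300),.076),("endR",(573,300),.076),("blkL",(359,300),.102),("blkR",(447,300),.102)]:
    p=bp(c,np.array(uv)/1.5625,z)[0]; print(n,p.round(4),"tool",((p[:2]-e)@tx*1000).round(1),((p[:2]-e)@ty*1000).round(1))
E
```

```text
blockfar [ 0.5594 -0.2416  0.102 ] tool 14.7 2.8
flatfar [ 0.5601 -0.2413  0.076 ] tool 14.0 3.2
endL [ 0.5602 -0.3461  0.076 ] tool 1.4 -101.0
endR [ 0.5852 -0.1394  0.076 ] tool 1.3 107.3
blkL [ 0.5616 -0.2661  0.102 ] tool 9.6 -21.3
blkR [ 0.5674 -0.2182  0.102 ] tool 9.6 26.9
```

Emit:
move_arm(steps=[{"dx": 0.15, "dy": 0.3, "dz": 0, "spin": 0}, {"dx": 0, "dy": 0, "dz": 3, "spin": 0}, {"dx": 0, "dy": 0, "dz": 2.5, "spin": 0}, {"dx": 0, "dy": 0, "dz": 1.6, "spin": 0}, {"dx": 0, "dy": 0, "dz": 1.0, "spin": 0}, {"dx": 0, "dy": 0, "dz": 0, "spin": 0}])

```text
time: 3.05
ee_pos: [0.5731, -0.2407, 0.2635]
eef_rot: [0.061, 0.998, 0.0, -0.0]
ft_force: [-0.9, 0.8, -0.2]
width: 0.0872
grip_force: 0.0
```

Emit:
move_arm(steps=[{"dx": 0, "dy": 0, "dz": 0, "spin": 0}, {"dx": 0, "dy": 0, "dz": 0, "spin": 0}, {"dx": 0, "dy": 0, "dz": 0, "spin": 0}, {"dx": 0, "dy": 0, "dz": 0, "spin": 0}, {"dx": 0, "dy": 0, "dz": 0, "spin": 0}], claw=4.0, squeeze=40)

```text
time: 3.55
ee_pos: [0.573, -0.241, 0.264]
eef_rot: [0.06, 0.998, 0.0, 0.0]
ft_force: [0.0, 0.4, 0.5]
width: 0.0546
grip_force: 0.0
```

Emit:
move_arm(steps=[{"dx": 0, "dy": 0, "dz": 0, "spin": 0}, {"dx": 0, "dy": 0, "dz": 0, "spin": 0}, {"dx": 0, "dy": 0, "dz": 0, "spin": 0}, {"dx": 0, "dy": 0, "dz": 0, "spin": 0}])

```text
time: 3.95
ee_pos: [0.573, -0.2412, 0.2639]
eef_rot: [0.06, 0.998, -0.0, 0.0]
ft_force: [-0.8, -1.3, 2.6]
width: 0.0497
grip_force: 40.0
```

Emit:
move_arm(steps=[{"dx": 0, "dy": 0, "dz": -1, "spin": 0}, {"dx": 0, "dy": 0, "dz": -2, "spin": 0}, {"dx": 0, "dy": 0, "dz": -3, "spin": 0}, {"dx": 0, "dy": 0, "dz": -3, "spin": 0}, {"dx": 0.1, "dy": 2.5, "dz": 0, "spin": 0}, {"dx": 0.2, "dy": 4, "dz": 0, "spin": 0}, {"dx": 0.2, "dy": 4, "dz": 0, "spin": 0}, {"dx": 0.2, "dy": 4, "dz": 0, "spin": 0}, {"dx": 0.2, "dy": 4, "dz": 0, "spin": 0}, {"dx": 0.2, "dy": 4, "dz": 0, "spin": 0}, {"dx": 0.1, "dy": 2.1, "dz": 0, "spin": 0}])

```text
time: 5.05
ee_pos: [0.5905, 0.0092, 0.3538]
eef_rot: [0.058, 0.998, 0.001, -0.0]
ft_force: [-1.1, -0.8, -2.1]
width: 0.0497
grip_force: 40.0
```

Emit:
move_arm(steps=[{"dx": 0, "dy": 0, "dz": 0, "spin": 0.1}, {"dx": 0, "dy": 0, "dz": 0, "spin": 0.13}, {"dx": 0, "dy": 0, "dz": 0, "spin": 0.13}, {"dx": 0, "dy": 0, "dz": 0, "spin": 0.13}, {"dx": 0, "dy": 0, "dz": 0, "spin": 0.13}, {"dx": 0, "dy": 0, "dz": 0, "spin": 0.13}, {"dx": 0, "dy": 0, "dz": 0, "spin": 0.13}, {"dx": 0, "dy": 0, "dz": 0, "spin": 0.13}, {"dx": 0, "dy": 0, "dz": 0, "spin": 0.13}, {"dx": 0, "dy": 0, "dz": 0, "spin": 0.13}, {"dx": 0, "dy": 0, "dz": 0, "spin": 0.12}])

```text
time: 6.15
ee_pos: [0.5905, 0.0049, 0.3538]
eef_rot: [0.687, 0.726, -0.0, -0.0]
ft_force: [-0.5, -0.1, -2.3]
width: 0.0496
grip_force: 40.0
```

```bash
python3 - <<'E'
from bench import telemetry, imaging
import cv2,pickle,numpy as np
s=telemetry.read_state();print(s["ee_pos"],s["ft_force"],s["joint_positions"])
d={}
for n in ["side","top"]: d[n]=imaging.camera(n)
pickle.dump(d,open("cams1.pkl","wb"))
a=np.hstack([cv2.resize(d["top"]["img"][90:290,170:370,::-1],(400,400),interpolation=cv2.INTER_CUBIC),cv2.resize(d["side"]["img"][100:300,200:400,::-1],(400,400),interpolation=cv2.INTER_CUBIC)])
cv2.imwrite("pics/mat1.png",a)
E
```

```text
[0.59046419 0.00489825 0.35381671] [-0.53043001 -0.11502817 -2.28378819] [-0.57427592  0.31949496  0.59883379  1.65270092 -0.18946576  1.22877258
  0.11994024]
```

View pics/mat1.png

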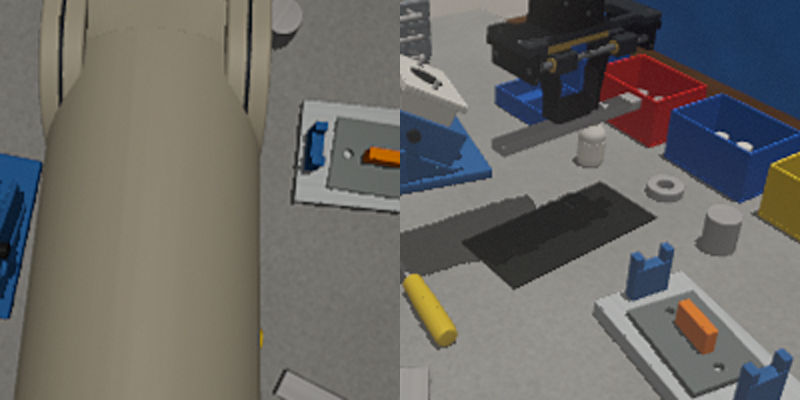

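The bar hangs level in the gripper over the mat, and the cover lies free on its rest. I'll lower the bar.

Emit:
move_arm(steps=[{"dx": 0, "dy": 0, "dz": 2, "spin": 0}, {"dx": 0, "dy": 0, "dz": 3, "spin": 0}, {"dx": 0, "dy": 0, "dz": 3, "spin": 0}, {"dx": 0, "dy": 0, "dz": 3, "spin": 0}, {"dx": 0, "dy": 0, "dz": 2, "spin": 0}, {"dx": 0, "dy": 0, "dz": 1, "spin": 0}, {"dx": 0, "dy": 0, "dz": 0.4, "spin": 0}, {"dx": 0, "dy": 0, "dz": 0.2, "spin": 0}, {"dx": 0, "dy": 0, "dz": 0.2, "spin": 0}, {"dx": 0, "dy": 0, "dz": 0, "spin": 0}])

```text
time: 7.25
ee_pos: [0.591, 0.0047, 0.2064]
eef_rot: [0.685, 0.728, 0.0, 0.0]
ft_force: [-0.3, -0.5, -3.4]
width: 0.05
grip_force: 40.0
```

Emit:
move_arm(steps=[{"dx": 0, "dy": 0, "dz": 0.1, "spin": 0}, {"dx": 0, "dy": 0, "dz": 0.1, "spin": 0}, {"dx": 0, "dy": 0, "dz": 0, "spin": 0}])

```text
time: 7.55
ee_pos: [0.5911, 0.0046, 0.2059]
eef_rot: [0.686, 0.728, 0.001, -0.0]
ft_force: [-7.7, 0.5, 16.7]
width: 0.0499
grip_force: 40.0
```

Contact. I'll release and lift, then check the bar with the wrist camera.

Emit:
move_arm(steps=[{"dx": 0, "dy": 0, "dz": -0.1, "spin": 0}, {"dx": 0, "dy": 0, "dz": 0, "spin": 0}, {"dx": 0, "dy": 0, "dz": 0, "spin": 0}, {"dx": 0, "dy": 0, "dz": 0, "spin": 0}, {"dx": 0, "dy": 0, "dz": 0, "spin": 0}], claw=8.7)

```text
time: 8.05
ee_pos: [0.5907, 0.0047, 0.2046]
eef_rot: [0.686, 0.728, -0.0, -0.0]
ft_force: [0.0, -0.3, -0.4]
width: 0.0813
grip_force: 0.0
```

Emit:
move_arm(steps=[{"dx": 0, "dy": 0, "dz": -2, "spin": 0}, {"dx": 0, "dy": 0, "dz": -3, "spin": 0}, {"dx": 0, "dy": 0, "dz": -3, "spin": 0}, {"dx": 0, "dy": 0, "dz": -4, "spin": 0}, {"dx": 0, "dy": 0, "dz": -2, "spin": 0}])

```text
time: 8.55
ee_pos: [0.5912, 0.0043, 0.348]
eef_rot: [0.686, 0.728, 0.001, 0.001]
ft_force: [0.7, -0.2, -0.2]
width: 0.0868
grip_force: 0.0
```

```bash
python3 - <<'E'
from bench import telemetry, imaging
import cv2,pickle,numpy as np
s=telemetry.read_state();print(s["ee_pos"],s["ft_force"],s["width"])
d={n:imaging.camera(n) for n in ["side","wrist"]}
pickle.dump(d,open("cams2.pkl","wb"))
a=np.hstack([cv2.resize(d["wrist"]["img"][:,:,::-1],(400,300)),cv2.resize(d["side"]["img"][120:270,200:400,::-1],(400,300),interpolation=cv2.INTER_CUBIC)])
a=np.vstack([a,np.hstack([cv2.resize(d["side"]["img"][210:310,300:400,::-1],(400,400),interpolation=cv2.INTER_CUBIC)[:300],np.zeros((300,400,3),np.uint8)])])
cv2.imwrite("pics/mat2.png",a)
E
```

```text
[0.59119299 0.00428694 0.34799186] [ 0.68451145 -0.24178745 -0.19812727] 0.08683655236938183
```

View pics/mat2.png

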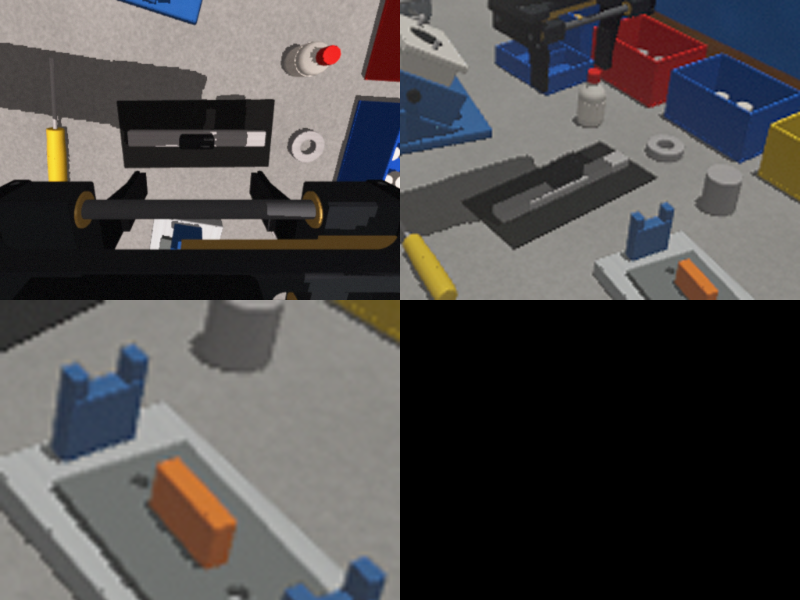

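The bar lies flat on the mat, block up, centred and lengthwise, and the cover is clear. Next I'll go above the cover.

Emit:
move_arm(steps=[{"dx": -4.1, "dy": -0.55, "dz": 0, "spin": 0}, {"dx": -4.1, "dy": -0.55, "dz": 0, "spin": 0}, {"dx": -4.1, "dy": -0.55, "dz": 0, "spin": 0}, {"dx": -4.1, "dy": -0.55, "dz": 0, "spin": 0}, {"dx": -4.1, "dy": -0.55, "dz": 0, "spin": 0}, {"dx": -4.1, "dy": -0.55, "dz": 0, "spin": 0}, {"dx": 0, "dy": 0, "dz": 0, "spin": -0.12}, {"dx": 0, "dy": 0, "dz": 0, "spin": -0.12}, {"dx": 0, "dy": 0, "dz": 0, "spin": -0.12}])

```text
time: 9.55
ee_pos: [0.5723, -0.2431, 0.3434]
eef_rot: [0.542, 0.84, -0.0, -0.001]
ft_force: [-0.3, 0.6, 1.1]
width: 0.0874
grip_force: 0.0
```

Emit:
move_arm(steps=[{"dx": 0, "dy": 0, "dz": 0, "spin": -0.14}, {"dx": 0, "dy": 0, "dz": 0, "spin": -0.14}, {"dx": 0, "dy": 0, "dz": 0, "spin": -0.14}, {"dx": 0, "dy": 0, "dz": 0, "spin": -0.14}, {"dx": 0, "dy": 0, "dz": 0, "spin": -0.14}, {"dx": 0, "dy": 0, "dz": 0, "spin": -0.14}, {"dx": 0, "dy": 0, "dz": 0, "spin": -0.135}, {"dx": 0, "dy": 0, "dz": 0, "spin": 0}])

```text
time: 10.35
ee_pos: [0.5723, -0.2429, 0.3437]
eef_rot: [0.087, 0.996, 0.0, -0.001]
ft_force: [0.1, 1.1, -0.3]
width: 0.0871
grip_force: 0.0
```

```bash
python3 - <<'E'
from bench import telemetry, imaging
import cv2,pickle,numpy as np
from scipy.spatial.transform import Rotation as Ro
s=telemetry.read_state();R=Ro.from_quat(s["eef_rot"]).as_matrix();print(s["ee_pos"],R.round(3).tolist(),s["joint_positions"].round(2) if hasattr(s["joint_positions"],"round") else s["joint_positions"])
c=imaging.camera("wrist");c["s"]=s
pickle.dump(c,open("w3.pkl","wb"))
cv2.imwrite("pics/w3.png",cv2.resize(c["img"][90:240,150:350,::-1],(800,600),interpolation=cv2.INTER_CUBIC))
E
```

```text
[ 0.57232585 -0.24288508  0.34365701] [[-0.985, 0.173, -0.001], [0.173, 0.985, 0.001], [0.001, 0.0, -1.0]] [-0.02  0.38  0.44  1.57 -0.17  1.23  1.85]
```

View pics/w3.png

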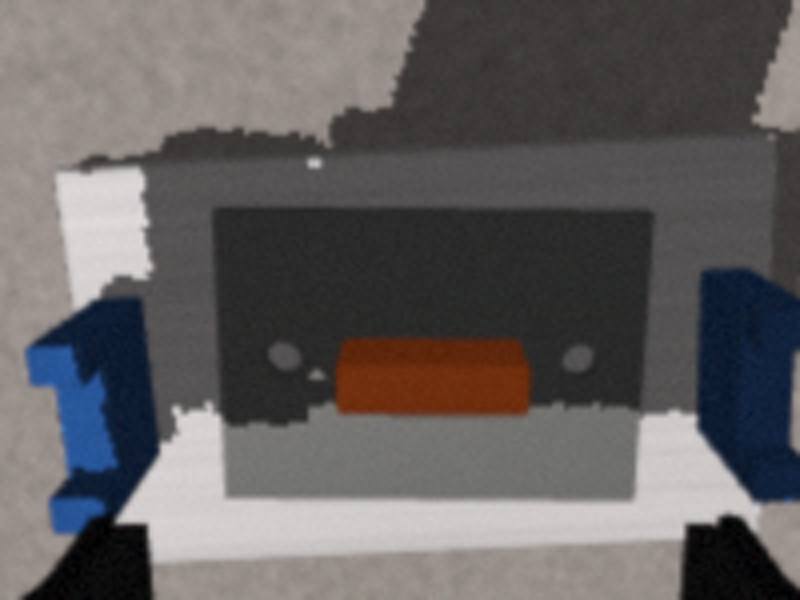

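The cover is square to the tool. Its corners are at (213,209), (653,211), (634,497) and (225,497), its holes at (284,355) and (577,358), and its handle top spans (338–528, 363–412).

```bash
python3 - <<'E'
from h import *
c=pickle.load(open("w3.pkl","rb"));e=np.array(c["s"]["ee_pos"])[:2];tx=np.array([-.985,.173]);ty=np.array([.173,.985])
f=lambda uv,z:bp(c,np.array(uv,float)/4+[150,90],z)
def sh(n,P):
    print(n,np.c_[(P[:,:2]-e)@tx*1000,(P[:,:2]-e)@ty*1000].round(1).tolist(),"mean",((P.mean(0)[:2]-e)@np.c_[tx,ty]*1000).round(1),P.mean(0).round(4))
sh("corners",f([(213,209),(653,211),(634,497),(225,497)],.028))
sh("holes",f([(284,355),(577,358)],.028))
sh("handle",f([(340,363),(528,363),(528,412),(338,412)],.058))
E
```

```text
corners [[43.4, -55.0], [42.8, 63.9], [-40.3, 63.6], [-40.2, -56.0]] mean [1.4 4.1] [ 0.5716 -0.2386  0.028 ]
holes [[2.7, -37.3], [1.8, 45.1]] mean [2.2 3.9] [ 0.5708 -0.2386  0.028 ]
handle [[8.4, -19.4], [8.4, 28.1], [-4.7, 28.5], [-4.6, -20.2]] mean [1.9 4.2] [ 0.5712 -0.2384  0.058 ]
```

Emit:
move_arm(steps=[{"dx": 0.2, "dy": 0.4, "dz": 0, "spin": 0}, {"dx": 0, "dy": 0, "dz": 3, "spin": 0}, {"dx": 0, "dy": 0, "dz": 3, "spin": 0}, {"dx": 0, "dy": 0, "dz": 3, "spin": 0}, {"dx": 0, "dy": 0, "dz": 2.5, "spin": 0}, {"dx": 0, "dy": 0, "dz": 1, "spin": 0}, {"dx": 0, "dy": 0, "dz": 0, "spin": 0}])

```text
time: 11.1
ee_pos: [0.5709, -0.2381, 0.2185]
eef_rot: [0.088, 0.996, 0.0, -0.001]
ft_force: [0.4, -0.2, -0.6]
width: 0.0871
grip_force: 0.0
```

Emit:
move_arm(steps=[{"dx": 0, "dy": 0, "dz": 0, "spin": 0}, {"dx": 0, "dy": 0, "dz": 0, "spin": 0}, {"dx": 0, "dy": 0, "dz": 0, "spin": 0}, {"dx": 0, "dy": 0, "dz": 0, "spin": 0}, {"dx": 0, "dy": 0, "dz": 0, "spin": 0}, {"dx": 0, "dy": 0, "dz": 0, "spin": 0}, {"dx": 0, "dy": 0, "dz": 0, "spin": 0}, {"dx": 0, "dy": 0, "dz": 0, "spin": 0}], claw=4.0, squeeze=30)

```text
time: 11.9
ee_pos: [0.5713, -0.2386, 0.2199]
eef_rot: [0.088, 0.996, 0.0, 0.0]
ft_force: [-0.8, 0.4, 3.9]
width: 0.0498
grip_force: 30.0
```

The cover is gripped by the ends of its handle. The tool can't tilt, so I'll turn the cover about the pad axis instead: press its uphill edge on the lower half of the face, clear of the pins, until it lies at the slope.

Emit:
move_arm(steps=[{"dx": 0, "dy": 0, "dz": -1, "spin": 0}, {"dx": 0, "dy": 0, "dz": -2, "spin": 0}, {"dx": 0, "dy": 0, "dz": -4, "spin": 0}, {"dx": 0, "dy": 0, "dz": -4, "spin": 0}, {"dx": 0, "dy": 0, "dz": -4, "spin": 0}, {"dx": 0, "dy": 0, "dz": -3, "spin": 0}, {"dx": 0.6, "dy": 4.45, "dz": 0, "spin": 0}, {"dx": 0.6, "dy": 4.45, "dz": 0, "spin": 0}, {"dx": 0.6, "dy": 4.45, "dz": 0, "spin": 0}, {"dx": 0.6, "dy": 4.45, "dz": 0, "spin": 0}, {"dx": 0.6, "dy": 4.45, "dz": 0, "spin": 0}], squeeze=40)

```text
time: 13.0
ee_pos: [0.5801, -0.0126, 0.4001]
eef_rot: [0.088, 0.996, -0.0, -0.0]
ft_force: [1.3, -0.0, -2.6]
width: 0.0497
grip_force: 40.0
```

Emit:
move_arm(steps=[{"dx": 0.65, "dy": 4.5, "dz": 0, "spin": 0}, {"dx": 0.65, "dy": 4.5, "dz": 0, "spin": 0}, {"dx": 0.65, "dy": 4.5, "dz": 0, "spin": 0}, {"dx": 0.65, "dy": 4.5, "dz": 0, "spin": 0}, {"dx": 0.65, "dy": 4.5, "dz": 0, "spin": 0}, {"dx": 0.65, "dy": 4.5, "dz": 0, "spin": 0}, {"dx": 0, "dy": 0, "dz": 0, "spin": 0.037}, {"dx": 0, "dy": 0, "dz": 0, "spin": 0}])

```text
time: 13.8
ee_pos: [0.589, 0.2598, 0.3994]
eef_rot: [0.105, 0.994, -0.0, -0.0]
ft_force: [0.1, -1.3, -2.5]
width: 0.0495
grip_force: 40.0
```

```bash
cat > st.py <<'E'
from bench import telemetry, imaging
import cv2,pickle,numpy as np
from scipy.spatial.transform import Rotation as Ro
s=telemetry.read_state();R=Ro.from_quat(s["eef_rot"]).as_matrix()
S=np.array([.5385,.2702,.125]);d=np.array([.978,-.210]);l=np.array([.210,.978])
e=np.array(s["ee_pos"]);g=e-S
print("yaw",np.degrees(np.arctan2(R[1,1],R[0,1])).round(2),"uphill",(-g[:2]@d*1000).round(1),"lat",(g[:2]@l*1000).round(1),"TCPz",e[2].round(4),"F",np.round(s["ft_force"],1),"T",np.round(s["torque"],2))
E
python3 st.py; python3 - <<'E'
from bench import imaging
import cv2,pickle
d={n:imaging.camera(n) for n in ["side","wrist"]}
pickle.dump(d,open("cams4.pkl","wb"))
import numpy as np
a=np.hstack([cv2.resize(d["wrist"]["img"][:,:,::-1],(400,300)),cv2.resize(d["side"]["img"][80:200,130:290,::-1],(400,300),interpolation=cv2.INTER_CUBIC)])
cv2.imwrite("pics/p4.png",a)
E
```

```text
yaw 77.91 uphill -51.5 lat 0.4 TCPz 0.3994 F [ 0.1 -1.3 -2.5] T [-0.06  0.01  0.02]
```

View pics/p4.png

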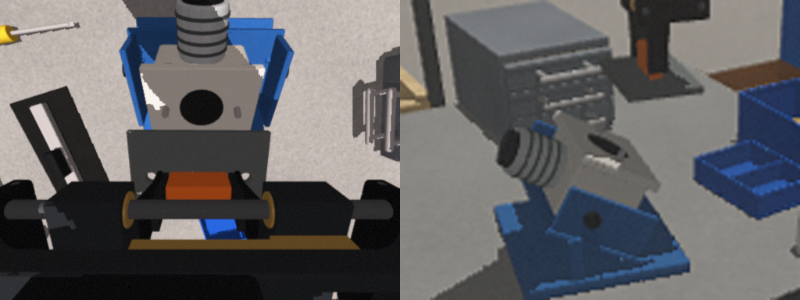

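The wrist view shows the plate's edge at row 131 just downhill of the pins, at about (165,113) and (237,113), and square to them. I'll go down to just above contact.

Emit:
move_arm(steps=[{"dx": 0, "dy": 0, "dz": 2, "spin": 0}, {"dx": 0, "dy": 0, "dz": 2, "spin": 0}, {"dx": 0, "dy": 0, "dz": 2, "spin": 0}, {"dx": 0, "dy": 0, "dz": 1.2, "spin": 0}, {"dx": 0, "dy": 0, "dz": 0.4, "spin": 0}, {"dx": 0, "dy": 0, "dz": 0.2, "spin": 0}, {"dx": 0, "dy": 0, "dz": 0, "spin": 0}])

```text
time: 14.6
ee_pos: [0.5897, 0.2582, 0.3225]
eef_rot: [0.106, 0.994, 0.0, 0.0]
ft_force: [-0.6, 0.5, -2.5]
width: 0.0498
grip_force: 40.0
```

Emit:
move_arm(steps=[{"dx": 0, "dy": 0, "dz": 0.1, "spin": 0}, {"dx": 0, "dy": 0, "dz": 0.1, "spin": 0}, {"dx": 0, "dy": 0, "dz": 0, "spin": 0}], squeeze=25)

```text
time: 14.9
ee_pos: [0.5895, 0.2584, 0.32]
eef_rot: [0.106, 0.994, 0.0, 0.0]
ft_force: [-0.0, -0.5, -3.0]
width: 0.0498
grip_force: 25.0
```

Emit:
move_arm(steps=[{"dx": 0, "dy": 0, "dz": 0.1, "spin": 0}, {"dx": 0, "dy": 0, "dz": 0.1, "spin": 0}, {"dx": 0, "dy": 0, "dz": 0.1, "spin": 0}, {"dx": 0, "dy": 0, "dz": 0, "spin": 0}])

```text
time: 15.3
ee_pos: [0.59, 0.2582, 0.3176]
eef_rot: [0.106, 0.994, 0.0, 0.001]
ft_force: [2.3, -2.0, 4.8]
width: 0.0499
grip_force: 25.0
```

Emit:
move_arm(steps=[{"dx": -0.17, "dy": 0, "dz": 0.2, "spin": 0}, {"dx": -0.17, "dy": 0, "dz": 0.2, "spin": 0}, {"dx": -0.15, "dy": 0, "dz": 0.21, "spin": 0}, {"dx": -0.15, "dy": 0, "dz": 0.21, "spin": 0}, {"dx": 0, "dy": 0, "dz": 0, "spin": 0}])

```text
time: 15.8
ee_pos: [0.5957, 0.2572, 0.3078]
eef_rot: [0.106, 0.994, -0.0, -0.0]
ft_force: [0.3, 0.3, 0.8]
width: 0.0497
grip_force: 25.0
```

```bash
python3 st.py
```

```text
yaw 77.82 uphill -58.6 lat -0.7 TCPz 0.3078 F [0.3 0.3 0.8] T [ 0.34  0.02 -0.11]
```

Emit:
move_arm(steps=[{"dx": -0.13, "dy": 0, "dz": 0.22, "spin": 0}, {"dx": -0.13, "dy": 0, "dz": 0.22, "spin": 0}, {"dx": -0.11, "dy": 0, "dz": 0.23, "spin": 0}, {"dx": -0.11, "dy": 0, "dz": 0.23, "spin": 0}, {"dx": -0.1, "dy": 0, "dz": 0.24, "spin": 0}, {"dx": -0.1, "dy": 0, "dz": 0.24, "spin": 0}, {"dx": 0, "dy": 0, "dz": 0, "spin": 0}])

```text
time: 16.5
ee_pos: [0.6025, 0.2555, 0.2943]
eef_rot: [0.106, 0.994, -0.0, 0.0]
ft_force: [1.9, 1.3, 0.9]
width: 0.0499
grip_force: 25.0
```

```bash
python3 st.py;  python3 - <<'E'
from bench import imaging
import cv2,pickle
d={n:imaging.camera(n) for n in ["side","wrist"]}
pickle.dump(d,open("cams5.pkl","wb"))
import numpy as np
a=np.hstack([cv2.resize(d["wrist"]["img"][90:240,150:350,::-1],(400,300),interpolation=cv2.INTER_CUBIC),cv2.resize(d["side"]["img"][105:180,180:280,::-1],(400,300),interpolation=cv2.INTER_CUBIC)])
cv2.imwrite("pics/p5.png",a)
E
```

```text
yaw 77.8 uphill -65.7 lat -0.9 TCPz 0.2943 F [1.9 1.3 0.9] T [ 0.18 -0.18 -0.09]
```

View pics/p5.png

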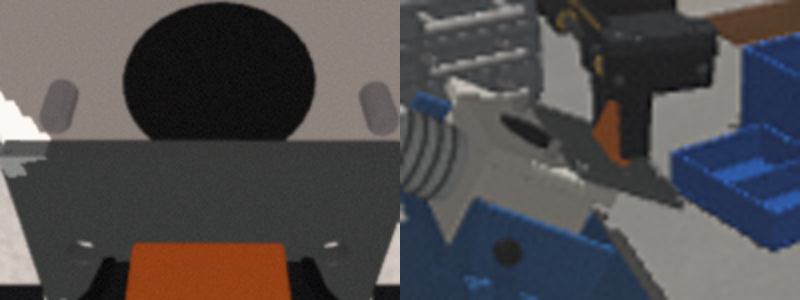

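The plate has turned in the grip and lies nearly at the slope, on the lower half of the face. In the wrist crop the pins at columns 59 and 380 have their middle at 219.5, while the holes and handle have theirs at 209, so the pins lie about 2.6 mm toward +tool y. I'll finish the last few degrees of tilt.

Emit:
move_arm(steps=[{"dx": -0.03, "dy": 0, "dz": 0.15, "spin": 0}, {"dx": -0.03, "dy": 0, "dz": 0.15, "spin": 0}, {"dx": 0, "dy": 0, "dz": 0.1, "spin": 0}, {"dx": 0, "dy": 0, "dz": 0, "spin": 0}])

```text
time: 17.0
ee_pos: [0.6031, 0.2554, 0.2911]
eef_rot: [0.106, 0.994, 0.0, 0.0]
ft_force: [0.6, -0.7, 3.7]
width: 0.0495
grip_force: 25.0
```

```bash
python3 st.py
```

```text
yaw 77.8 uphill -66.3 lat -0.9 TCPz 0.2911 F [ 0.6 -0.7  3.7] T [-0.01  0.03  0.02]
```

```bash
python3 - <<'E'
from h import *
c=pickle.load(open("cams5.pkl","rb"))["wrist"]
S=np.array([.5385,.2702,.125]);d=np.array([.978,-.210,0]);l=np.array([.210,.978,0]);z=np.array([0,0,1.])
def W(x,y,n,a=np.radians(30),o=S): 
    xh=-d*np.cos(a)+z*np.sin(a); nh=d*np.sin(a)+z*np.cos(a); return o+x*xh+y*l+n*nh
pr=lambda P:((proj(c,P)-[150,90])*2).round(1)[0].tolist()
for y in(.042,-.042):
    for n in (0,.014): print("pin",y,n,[pr(W(x,y,n)) for x in(.004,-.004)])
Q=S-.0657*-d*1; Q=S+.0657*d-.0009*l+z*(.2943-.164-.125)
for a in (24,27,30): print("plate edge",a,pr(W(.042,0,-.027,np.radians(a),Q)),"handle top",pr(W(.007,.025,.003,np.radians(a),Q)),pr(W(.007,-.025,.003,np.radians(a),Q)),"holes",[pr(W(0,y,-.027,np.radians(a),Q)) for y in(.042,-.042)])
print("bighole",pr(W(0,0,0)))
E
```

```text
pin 0.042 0 [[371.5, 74.4], [365.1, 99.1]]
pin 0.042 0.014 [[383.2, 106.9], [375.9, 132.0]]
pin -0.042 0 [[54.0, 75.0], [60.1, 99.7]]
pin -0.042 0.014 [[43.1, 107.6], [50.1, 132.6]]
plate edge 24 [209.3, 145.3] handle top [297.9, 308.0] [121.4, 308.3] holes [[335.2, 248.4], [83.3, 248.8]]
plate edge 27 [209.4, 146.0] handle top [298.0, 309.4] [121.3, 309.7] holes [[335.9, 245.5], [82.7, 246.0]]
plate edge 30 [209.4, 147.2] handle top [298.1, 310.8] [121.2, 311.1] holes [[336.6, 242.8], [82.0, 243.2]]
bighole [212.6, 87.3]
```

Emit:
move_arm(steps=[{"dx": 0, "dy": 0, "dz": 0, "spin": 0}, {"dx": 0, "dy": 0, "dz": 0, "spin": 0}, {"dx": -0.2, "dy": 0, "dz": -0.35, "spin": 0}, {"dx": -0.4, "dy": 0, "dz": -0.69, "spin": 0}, {"dx": -0.4, "dy": 0, "dz": -0.69, "spin": 0}, {"dx": 0.85, "dy": 0.06, "dz": -0.5, "spin": 0}, {"dx": 1.0, "dy": 0.05, "dz": -0.58, "spin": 0}, {"dx": 1.0, "dy": 0.05, "dz": -0.58, "spin": 0}, {"dx": 1.0, "dy": 0.05, "dz": -0.57, "spin": 0}, {"dx": 1.0, "dy": 0.05, "dz": -0.57, "spin": 0}, {"dx": 0, "dy": 0, "dz": 0, "spin": 0}], squeeze=60)

```text
time: 18.1
ee_pos: [0.5646, 0.2673, 0.3374]
eef_rot: [0.105, 0.994, 0.001, 0.0]
ft_force: [0.8, -0.5, -3.6]
width: 0.0492
grip_force: 60.0
```

```bash
cat >> st.py <<'E'
u=-(g[:2]@d)*1000; zz=g[2]*1000-164; print("seat x",round(u*.866+zz*.5,1),"n of underside",round(-u*.5+zz*.866-35,1))
E
python3 st.py
```

```text
yaw 77.92 uphill -26.1 lat 2.6 TCPz 0.3374 F [ 0.8 -0.5 -3.6] T [ 0.05 -0.06  0.05]
seat x 1.6 n of underside 19.9
```

Emit:
move_arm(steps=[{"dx": -0.17, "dy": -0.08, "dz": 0.1, "spin": 0}, {"dx": 0.1, "dy": 0, "dz": 0.17, "spin": 0}, {"dx": 0.1, "dy": 0, "dz": 0.17, "spin": 0}, {"dx": 0.05, "dy": 0, "dz": 0.087, "spin": 0}, {"dx": 0, "dy": 0, "dz": 0, "spin": 0}, {"dx": 0, "dy": 0, "dz": 0, "spin": 0}])

```text
time: 18.7
ee_pos: [0.565, 0.2655, 0.3306]
eef_rot: [0.106, 0.994, -0.0, -0.0]
ft_force: [-0.3, -0.8, -3.3]
width: 0.0498
grip_force: 60.0
```

```bash
python3 st.py
```

```text
yaw 77.8 uphill -26.9 lat 1.0 TCPz 0.3306 F [-0.3 -0.8 -3.3] T [-0.   -0.02 -0.  ]
seat x -2.5 n of underside 14.5
```

Emit:
move_arm(steps=[{"dx": 0.05, "dy": 0, "dz": 0.087, "spin": 0}, {"dx": 0.05, "dy": 0, "dz": 0.087, "spin": 0}, {"dx": 0, "dy": 0, "dz": 0, "spin": 0}])

```text
time: 19.0
ee_pos: [0.5644, 0.2655, 0.3301]
eef_rot: [0.106, 0.994, 0.0, 0.001]
ft_force: [0.6, -1.2, 5.3]
width: 0.0493
grip_force: 60.0
```

```bash
python3 st.py
```

```text
yaw 77.79 uphill -26.3 lat 0.9 TCPz 0.3301 F [ 0.6 -1.2  5.3] T [-0.44 -0.17  0.02]
seat x -2.2 n of underside 13.8
```

The cover is touching the pin tips at 14 mm, as expected. I'll shift toward the estimated alignment with a light press.

Emit:
move_arm(steps=[{"dx": 0.08, "dy": 0.04, "dz": -0.04, "spin": 0}, {"dx": 0.08, "dy": 0.04, "dz": -0.04, "spin": 0}, {"dx": 0, "dy": 0, "dz": 0, "spin": 0}, {"dx": 0.05, "dy": 0, "dz": 0.087, "spin": 0}, {"dx": 0, "dy": 0, "dz": 0, "spin": 0}])

```text
time: 19.5
ee_pos: [0.5633, 0.266, 0.3305]
eef_rot: [0.107, 0.994, 0.0, 0.002]
ft_force: [5.8, -4.5, 7.1]
width: 0.0491
grip_force: 60.0
```

```bash
python3 st.py
```

```text
yaw 77.73 uphill -25.2 lat 1.1 TCPz 0.3305 F [ 5.8 -4.5  7.1] T [-1.01 -1.2   0.11]
seat x -1.1 n of underside 13.5
```

Emit:
move_arm(steps=[{"dx": 0, "dy": 0.05, "dz": 0, "spin": 0}, {"dx": 0, "dy": 0.05, "dz": 0, "spin": 0}, {"dx": 0, "dy": 0, "dz": 0, "spin": 0}])

```text
time: 19.8
ee_pos: [0.5636, 0.2663, 0.3304]
eef_rot: [0.107, 0.994, -0.0, 0.002]
ft_force: [4.0, -6.9, 8.6]
width: 0.0496
grip_force: 60.0
```

```bash
python3 st.py
```

```text
yaw 77.69 uphill -25.4 lat 1.5 TCPz 0.3304 F [ 4.  -6.9  8.6] T [-1.54 -0.79  0.11]
seat x -1.2 n of underside 13.5
```

Emit:
move_arm(steps=[{"dx": 0.05, "dy": 0, "dz": -0.03, "spin": 0}, {"dx": 0.05, "dy": 0, "dz": -0.02, "spin": 0}, {"dx": 0, "dy": 0, "dz": 0, "spin": 0}])

```text
time: 20.1
ee_pos: [0.5629, 0.2665, 0.3307]
eef_rot: [0.107, 0.994, -0.0, 0.002]
ft_force: [8.0, -5.1, 3.5]
width: 0.0495
grip_force: 60.0
```

```bash
python3 st.py
```

```text
yaw 77.68 uphill -24.7 lat 1.5 TCPz 0.3307 F [ 8.  -5.1  3.5] T [-1.32 -1.76  0.08]
seat x -0.5 n of underside 13.5
```

```bash
python3 - <<'E'
from h import *
from bench import imaging
c=imaging.camera("wrist");pickle.dump(c,open("w6.pkl","wb"))
S=np.array([.5385,.2702,.125]);d=np.array([.978,-.210,0]);l=np.array([.210,.978,0]);z=np.array([0,0,1.])
xh=-d*.866+z*.5;nh=d*.5+z*.866
Wp=lambda x,y,n:S+x*xh+y*l+n*nh
pr=lambda P:proj(c,P).round(1)[0]
g=c["img"].mean(2).astype(int)
for y in(.042,-.042):
    a=Wp(-.0005,y+.0015,.0215);p=pr(a);print("hole top pred",p,"bottom",pr(Wp(-.0005,y+.0015,.0135)))
    u,v=p.round().astype(int)
    print("cols",u-9,"rows",v-9);print("\n".join(" ".join("%3d"%q for q in g[r,u-9:u+10]) for r in range(v-9,v+8)))
print("edge pred top/bottom",pr(Wp(.0415,.0015,.0215)),pr(Wp(.0415,.0015,.0135)))
u,v=pr(Wp(.0415,.0015,.0215)).round().astype(int);print(v-8,g[v-8:v+6,u].tolist())
E
```

```text
hole top pred [318.3 210. ] bottom [316.4 200.7]
cols 309 rows 201
 58  59  54  55  54  56  54  56  54  55  56  56  57  56  54  53  58  55  54
 56  54  56  56  54  55  53  55  56  53  57  55  56  52  57  54  51  56  59
 55  55  59  57  57  58  54  54  58  52  57  55  55  53  56  56  57  51  57
 56  54  54  54  53  52  55  54  52  55  52  52  55  51  54  56  55  52  57
 56  54  53  57  56  57  55  57  56  56  57  57  58  53  54  55  56  53  56
 52  54  56  56  52  55  54  55  56  56  54  55  56  56  58  58  55  56  58
 58  56  56  56  57  57  54  54  51  55  52  56  56  56  57  55  57  53  55
 54  55  54  55  56  56  56  56  55  58  58  52  59  52  59  55  54  53  53
 55  51  55  56  55  56  58  59  55  54  54  55  55  57  53  55  56  52  57
 54  54  55  55  62  65  73  65  69  57  50  56  51  53  51  57  54  54  56
 56  56  55  54  63  74  83  73  70  56  56  51  50  54  52  54  56  54  55
 52  53  56  57  60  57  61  55  59  53  50  51  52  48  47  56  58  54  56
 55  58  57  57  57  56  56  54  54  53  53  51  51  47  48  54  53  56  52
 52  54  57  59  56  57  57  53  52  52  55  
[... 1033 characters left out ...]
  54  56  61  63  70  69  61  57  55  57  56  53  55
 54  56  53  48  50  52  53  54  61  73  74  74  67  60  56  53  54  55  53
 53  54  49  49  52  51  56  53  56  57  59  58  57  52  55  53  57  54  56
 54  51  47  47  48  53  53  53  52  50  53  54  58  55  54  53  52  56  54
 56  50  49  50  54  51  52  55  54  56  54  55  57  57  56  53  55  54  53
 53  51  51  52  51  54  54  54  56  56  56  55  55  55  57  54  56  54  56
 54  51  53  53  51  53  53  56  54  56  55  53  57  52  57  54  52  57  52
 58  58  55  53  56  54  54  54  53  55  56  57  54  56  56  54  56  53  55
edge pred top/bottom [254.4 162.1] [254.3 152.7]
154 [126, 126, 126, 129, 125, 112, 75, 55, 52, 56, 55, 55, 56, 54]
```

The hole outline (row about 214, predicted 210) and the plate edge both say the plate sits about 4.5 mm further downhill than assumed, because the pad's turning point is lower than the grasp point. I'll unload, shift uphill and press again.

Emit:
move_arm(steps=[{"dx": -0.15, "dy": 0, "dz": -0.26, "spin": 0}, {"dx": 0.16, "dy": -0.06, "dz": -0.09, "spin": 0}, {"dx": 0.15, "dy": -0.05, "dz": -0.09, "spin": 0}, {"dx": 0, "dy": 0, "dz": 0, "spin": 0}, {"dx": 0.05, "dy": 0, "dz": 0.087, "spin": 0}, {"dx": 0.05, "dy": 0, "dz": 0.087, "spin": 0}, {"dx": 0, "dy": 0, "dz": 0, "spin": 0}])

```text
time: 20.85
ee_pos: [0.5583, 0.2677, 0.3318]
eef_rot: [0.106, 0.994, -0.0, -0.0]
ft_force: [-0.1, -0.9, -2.7]
width: 0.0498
grip_force: 60.0
```

```bash
python3 st.py
```

```text
yaw 77.82 uphill -19.9 lat 1.7 TCPz 0.3318 F [-0.1 -0.9 -2.7] T [-0.06 -0.03 -0.  ]
seat x 4.2 n of underside 12.0
```

At 12 mm there is no contact force, below the riding height, so the pins are entering. I'll continue along the normal.

Emit:
move_arm(steps=[{"dx": 0.05, "dy": 0, "dz": 0.087, "spin": 0}, {"dx": 0.05, "dy": 0, "dz": 0.087, "spin": 0}, {"dx": 0.05, "dy": 0, "dz": 0.087, "spin": 0}, {"dx": 0, "dy": 0, "dz": 0, "spin": 0}])

```text
time: 21.25
ee_pos: [0.5569, 0.268, 0.3293]
eef_rot: [0.106, 0.994, -0.0, -0.0]
ft_force: [-0.7, 1.5, -3.1]
width: 0.0495
grip_force: 60.0
```

```bash
python3 st.py
```

```text
yaw 77.81 uphill -18.5 lat 1.7 TCPz 0.3293 F [-0.7  1.5 -3.1] T [-0.05 -0.02 -0.05]
seat x 4.2 n of underside 9.2
```

Emit:
move_arm(steps=[{"dx": 0.05, "dy": 0, "dz": 0.087, "spin": 0}, {"dx": 0.05, "dy": 0, "dz": 0.087, "spin": 0}, {"dx": 0.05, "dy": 0, "dz": 0.087, "spin": 0}, {"dx": 0.05, "dy": 0, "dz": 0.087, "spin": 0}, {"dx": 0.05, "dy": 0, "dz": 0.087, "spin": 0}, {"dx": 0, "dy": 0, "dz": 0, "spin": 0}])

```text
time: 21.85
ee_pos: [0.5545, 0.2685, 0.325]
eef_rot: [0.106, 0.994, -0.0, -0.0]
ft_force: [-0.3, 0.5, -2.1]
width: 0.0499
grip_force: 60.0
```

```bash
python3 st.py
```

```text
yaw 77.82 uphill -16.0 lat 1.7 TCPz 0.325 F [-0.3  0.5 -2.1] T [ 0.04 -0.03 -0.04]
seat x 4.1 n of underside 4.2
```

Emit:
move_arm(steps=[{"dx": 0.05, "dy": 0, "dz": 0.087, "spin": 0}, {"dx": 0.05, "dy": 0, "dz": 0.087, "spin": 0}, {"dx": 0.05, "dy": 0, "dz": 0.087, "spin": 0}, {"dx": 0.05, "dy": 0, "dz": 0.087, "spin": 0}, {"dx": 0, "dy": 0, "dz": 0, "spin": 0}])

```text
time: 22.35
ee_pos: [0.5526, 0.2689, 0.3217]
eef_rot: [0.106, 0.994, 0.0, 0.0]
ft_force: [-0.0, -1.2, -2.7]
width: 0.0497
grip_force: 60.0
```

```bash
python3 st.py
```

```text
yaw 77.8 uphill -14.1 lat 1.7 TCPz 0.3217 F [-0.  -1.2 -2.7] T [-0.01 -0.04 -0.02]
seat x 4.1 n of underside 0.3
```

Emit:
move_arm(steps=[{"dx": 0.05, "dy": 0, "dz": 0.087, "spin": 0}, {"dx": 0.05, "dy": 0, "dz": 0.087, "spin": 0}, {"dx": 0, "dy": 0, "dz": 0, "spin": 0}])

```text
time: 22.65
ee_pos: [0.5523, 0.2688, 0.3213]
eef_rot: [0.106, 0.994, 0.0, 0.001]
ft_force: [1.2, -1.7, 4.5]
width: 0.0493
grip_force: 60.0
```

```bash
python3 st.py
```

```text
yaw 77.78 uphill -13.8 lat 1.5 TCPz 0.3213 F [ 1.2 -1.7  4.5] T [-0.54  0.03  0.01]
seat x 4.2 n of underside -0.2
```

The travel from riding to contact is about 14 mm, so the cover is home. I'll press a bit more with a lighter grip so that it settles flush.

Emit:
move_arm(steps=[{"dx": 0.05, "dy": 0, "dz": 0.087, "spin": 0}, {"dx": 0.05, "dy": 0, "dz": 0.087, "spin": 0}, {"dx": 0.05, "dy": 0, "dz": 0.087, "spin": 0}, {"dx": 0, "dy": 0, "dz": 0, "spin": 0}], squeeze=20)

```text
time: 23.05
ee_pos: [0.5517, 0.2687, 0.3211]
eef_rot: [0.107, 0.994, 0.001, 0.003]
ft_force: [-0.2, -5.0, 20.5]
width: 0.0496
grip_force: 20.0
```

```bash
python3 st.py; python3 - <<'E'
from bench import imaging
import cv2,pickle
import numpy as np
d={n:imaging.camera(n) for n in ["side","wrist"]}
pickle.dump(d,open("cams7.pkl","wb"))
E
```

```text
yaw 77.73 uphill -13.2 lat 1.3 TCPz 0.3211 F [-0.2 -5.  20.5] T [-1.35  0.33  0.07]
seat x 4.6 n of underside -0.6
```

Seated, with 23 N on it and no further travel. I'll unload, release and rise clear.

Emit:
move_arm(steps=[{"dx": -0.08, "dy": 0, "dz": -0.14, "spin": 0}, {"dx": -0.08, "dy": 0, "dz": -0.14, "spin": 0}, {"dx": 0, "dy": 0, "dz": 0, "spin": 0}])

```text
time: 23.45
ee_pos: [0.5524, 0.2688, 0.3212]
eef_rot: [0.107, 0.994, 0.0, 0.001]
ft_force: [2.3, -1.9, 7.2]
width: 0.0497
grip_force: 20.0
```

Emit:
move_arm(steps=[{"dx": 0, "dy": 0, "dz": 0, "spin": 0}, {"dx": 0, "dy": 0, "dz": 0, "spin": 0}, {"dx": 0, "dy": 0, "dz": 0, "spin": 0}, {"dx": 0, "dy": 0, "dz": 0, "spin": 0}, {"dx": 0, "dy": 0, "dz": 0, "spin": 0}, {"dx": 0, "dy": 0, "dz": 0, "spin": 0}], claw=8.7)

```text
time: 24.05
ee_pos: [0.5519, 0.2695, 0.3207]
eef_rot: [0.106, 0.994, 0.001, 0.0]
ft_force: [0.2, 1.6, 3.8]
width: 0.0846
grip_force: 1.7
```

Emit:
move_arm(steps=[{"dx": 0, "dy": 0, "dz": -1, "spin": 0}, {"dx": 0, "dy": 0, "dz": -2, "spin": 0}, {"dx": 0, "dy": 0, "dz": -3, "spin": 0}, {"dx": 0, "dy": 0, "dz": -4, "spin": 0}, {"dx": 0, "dy": 0, "dz": -4, "spin": 0}, {"dx": 4, "dy": 0, "dz": 0, "spin": 0}, {"dx": 4, "dy": 0, "dz": 0, "spin": 0}, {"dx": 0, "dy": 0, "dz": 0, "spin": 0}])

```text
time: 24.85
ee_pos: [0.4695, 0.288, 0.4611]
eef_rot: [0.104, 0.995, 0.001, -0.001]
ft_force: [0.5, 0.5, -0.7]
width: 0.087
grip_force: 0.0
```

```bash
python3 - <<'E'
from bench import imaging
import cv2,pickle
import numpy as np
d={n:imaging.camera(n) for n in ["side","wrist","top"]}
pickle.dump(d,open("cams8.pkl","wb"))
I=lambda a,w,h:cv2.resize(a[:,:,::-1],(w,h),interpolation=cv2.INTER_CUBIC)
a=np.vstack([np.hstack([I(d["wrist"]["img"],400,300),I(d["side"]["img"][105:180,180:280],400,300)]),np.hstack([I(d["side"]["img"][110:230,180:340],400,300),I(d["top"]["img"],400,300)])])
cv2.imwrite("pics/p8.png",a)
E
```

```text
(no output)
```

View pics/p8.png

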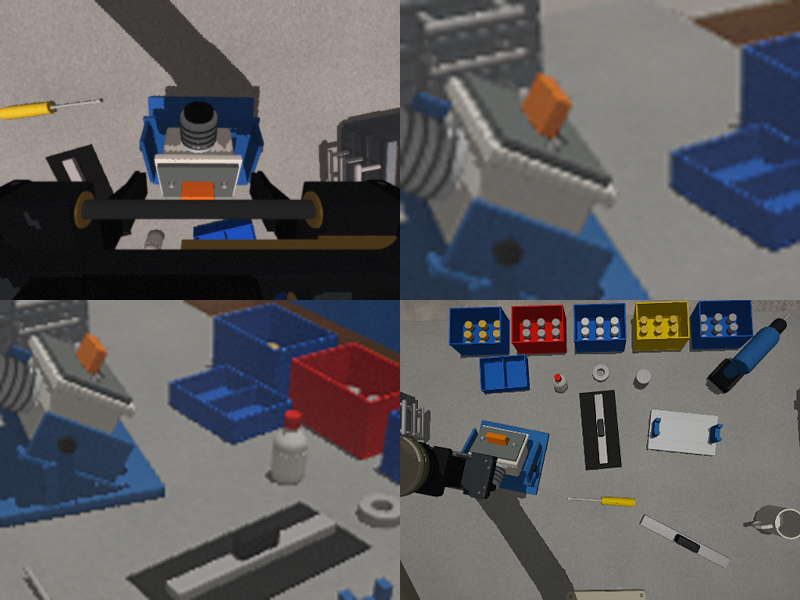

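The final view shows the cover flush on the sloping face with both pins in its holes, the bar flat on the mat, the other things undisturbed and the gripper clear.

```bash
python3 -c "
from bench import job
print(job.close_job())"
```

```text
the job is handed in; nothing more can be done
None
```

The job is handed in: the bar lies flat, right way up and lengthwise at the middle of the mat, and the cover sits flush on the housing with both pins in its holes, released with the robot clear after about 25 s.

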